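# Hang the shaker caddy on the slotted upright and load it

### The job

Hang the grey two-cell shaker caddy on the slotted display upright: hook its four claws into the top two rows of slots and press it down until it is fully home and the sprung catch snaps out. Then stand the two sugar shakers in it, one in each cell, upright, and leave the rest of the counter as it is.

Things in the scene. Friction and masses are not known exactly. Their poses are not given: they have to be found in the camera images.
- upright: Slotted display upright, fixed: aluminium channel 69 mm wide (y), 30 mm deep, 207 mm high, black cap and inside, on a wooden foot 12 mm thick (150 mm in x by 120 mm, reaching 105 mm out before the face). Origin: on the worktop under the middle of its front face. x points horizontally into the upright, away from the robot; z up. The front face is the plane x = 0 and looks to -x.
- slots (a point): Point on the upright's front face, x = 0, y = 0, z = 110 mm (upright's axes). The front sheet is 4 mm thick, 22 mm free behind it. Slots in two columns centred at y = +18 and -18 mm, three rows; each slot 12 mm wide (y), 36 mm high; the rows' lower edges at z = 58, 110 and 162 mm.
- catch (a joint): Sprung brass roller (along y, 20 mm long, 12 mm thick) in the middle of the upright's face at z = 146 mm. 0 = fully out (5 mm proud), grows as it is pushed in, 0.007 at most; spring 6 N at 0, 1.5 N more per mm. As the caddy is pressed down, a chamfered tie between its arms pushes the roller in; it snaps out into the window above the tie when the caddy is home and then locks it against lifting.
- seat (a point): Point on the upright's face, y = 0, z = 90 mm: the caddy's origin lies here when it is home. To hang: caddy axes parallel to the upright's, origin at this y, 14 to 24 mm above this point (19 best); slide along +x until the heels meet the face (hooks wholly behind the sheet); then, still holding it level, press down to here (some 10 N to pass the catch). Let go before that, it tips off.
- caddy: Shaker caddy, about 0.4 kg, stands on the worktop at first: grey steel tray 62 mm (x) by 134 mm (y), walls 40 mm high, 3 mm thick, two dark arms with claws behind. Origin: level with the tray's underside, midway between the arms, in the plane of the arms' ends (heels), which come to lie on the upright's face. x points from the tray to the claws (+x), z up; tray centre at x = -72 mm.
- claws (a point): Point between the four claws, caddy x = 0, y = 0, z = 46 mm, caddy's axes. Claws at y = +18 and -18 mm, 6 mm thick, shank undersides at caddy z = 20 and z = 72 mm; shanks 12 mm high; from x = 6 mm on a hook reaches 14 mm below the shank's underside; the noses end at x = 15 mm. The arms end at z = 88 mm.
- handle (a point): Middle of the gripping part of the caddy's wooden loop handle, a bar 56 mm long (caddy x), 16 mm thick (caddy y) and 24 mm high, at caddy x = -72, y = 0, z = 80 mm; its top is at z = 92 mm. The board below it divides the cells.
- cell_left (a point): Centre of the floor of the cell at caddy +y (x = -72, y = 36, z = 3 mm); the cell is 56 x 56 mm inside, 37 mm deep.
- cell_right (a point): Centre of the floor of the cell at caddy -y (x = -72, y = -36, z = 3 mm); same size.
- shaker_a: Sugar shaker of clear glass with a grey cap, round, 44 mm in diameter, 90 mm high, cap 34 mm in diameter above z = 74 mm, about 0.1 kg, standing upright. Origin: centre of its underside, z up. Any cell will do.
- shaker_b: Second sugar shaker, the same.
- call_bell: Counter bell, 86 mm in diameter, 58 mm high; a bystander. Origin: centre of its underside.
- tongs: Steel pastry tongs lying on the worktop, 255 x 40 x 18 mm; a bystander.
- card_terminal: Black card payment terminal, 186 x 72 x 24 mm; a bystander.

How it is judged:
By the outcome, as a careful person would: the job done as asked, in the order asked, and still so for the second after the job is handed in, with the robot touching nothing.
It also fails if it takes over 67 s, if anything falls off the work surface, if the arm or the gripper's body presses on something with over 40 N, if the wrist force passes 120 N, or if a joint passes its speed limit or range.

### The arm

A 6-joint arm with a two-finger parallel gripper is mounted at the origin on a cart in front of the work surface, level with it; the furniture and walls round the work are solid. World frame = base frame: x ahead of the robot, y to its left, z up, the work surface at z = 0. Lengths are in m, angles in rad, forces in N, time in s.
With the tool pointing down it reaches from about 0.25 to 0.725 m from the base axis. Payload 4 kg.
Tool frame: the origin (TCP) lies on the centre line of the jaws, within the pads' length; the fingertips stand 22 mm ahead of it and the grasp point (between the pads) lies 3 mm ahead of it; z points along the fingers, y is the line along which they close (so a half turn about z gives the same grasp; the last joint's range is limited). The gripper opens to 85 mm and grips with 20 to 120 N. Pads are 22 mm wide; open, the fingers measure 114 mm over their backs; the gripper's body (76 mm by 85 mm) begins 54 mm behind the grasp point. The pads swing forward as they close: fully open they stand 13 mm farther back than shut.
Start: joints at [1.142, 0.241, 0.005, 1.335, 0, 1.571], TCP at [0.208, 0.455, 0.253] pointing down, gripper open.
Joint ranges: [-2.72, 2.72], [-1.05, 1.87], [-1.09, 1.28], [-1.99, 2.15], [-1.42, 1.44], [-3.14, 3.14]. Speed limits (rad/s): [2.79, 2.79, 3.14, 3.14, 3.14, 3.14].

### API

Orientations are given as a unit quaternion [x, y, z, w].
In Python, from workcell import bot gives the robot as it stands.
- The arm moves only by the shell command python3 -m inch 'ROWS'. ROWS is JSON, one flat list of numbers, 7 for each row, row after row: the shift along the world's x, y, z in mm, then the turn, a rotation vector about the world's x, y, z in rad, then the opening in per cent of the stroke, from 0 (shut) to 100 (fully open). A call has 1 to 8 rows; each row is the pose to reach, as a shift and turn from the pose commanded when the call began; what a row does not reach only later rows make up. A row lasts 1/12 s, in which the tool goes at most 41.7 mm and 7.16 degrees, less where a joint would pass 70% of its speed; a pose out of reach is approached as far as the arm can. A call with a gripper value outside its range is refused whole. The fingers move at their own pace and stop on an object; the grip force is fixed at half the most. Time passes only in rows, so rows that repeat a pose let the fingers close. It gives the time, the measured TCP pose, the force, the opening and the grip force at its end, in the units of the state.
- bot.get_obs(): the state, without advancing time (a new reading comes with each control period).
- bot.camera(name): name is "side" or "top" or "wrist"; returns the picture (384x512x3 uint8, blue, green, red); there is no depth.
- bot.camera_info(name): a dict with "intrinsics" (3x3 intrinsics, pixels), "distortion" ([k1, k2, p1, p2, k3] as OpenCV has them; the pictures are not rectified), "camera_from_world" (4x4, takes a point from world to camera coordinates); the wrist camera has in their place "hand_eye" (4x4, takes a point from camera to tool coordinates, whose origin is the TCP and whose axes are the flange's). Camera axes: x right, y down, z forward; pixel columns grow to the right and rows downward; lengths in m; the calibration is good to about 2 mm. A picture is of the moment at which its call begins: read the wrist's pose just before it. camera_info takes no time and is no camera call.
- bot.job_done(): hands the job in; it is judged then, once.
Trained networks look in the newest picture that a camera, given by its name, has taken for a name from the list of things; names that differ only in an ending like _2 or _b are one class to them, and where a whole thing is asked for, a point or a joint stands for the part that bears it (a point fixed in the world has none). Each returns a list of dicts, best first, with "confidence" (0 to 1); they miss things now and then, are a little off and sometimes report something else, mostly with a low value. They report only what shows in the picture. A call takes as long as a camera call.
- bot.silhouettes(camera, target): "mask" (384x512 bool, what is visible of it) and "uv" ([column, row] in pixels, amid what is visible of it).
- bot.spot_point(camera, target): "uv" ([column, row] in pixels: a listed point, or the origin of a listed thing).
The state is a dict: "clock": time; "joint_pos": joint angles; "joint_vel": joint speeds; "tau": joint torques, N m; "eef_pos": TCP position; "tool_rot": TCP orientation; "ft_force": force on the tool from outside, world axes, zero at the start; "ft_torque": the same for the moment, N m; "grip_width": finger opening in m; "grasp_force": force on a finger pad.
Only numpy, scipy, OpenCV 4.12 (cv2) and the standard library are available. Lean on these libraries where they do the work, as an engineer would, in place of code of your own. Each camera call takes 0.05 s, during which the arm holds its last target. There are 200 camera calls.

## Working session

There is one attempt and no reset: what is moved stays moved. The work goes in short steps, Python scripts to look and compute and a shell command to move; the robot and the scene stay as the last step left them, time stands still between calls to the robot, and variables do not carry over. Pictures are saved under pics/ and viewed, at most 10 in all, crops included, and the job is handed in when it is done.

```bash
mkdir -p pics; cat > h.py <<'E'
import numpy as np, cv2
from workcell import bot
from scipy.spatial.transform import Rotation as R
def cam(name):
    i=bot.camera_info(name)
    K=np.array(i["intrinsics"]);D=np.array(i["distortion"])
    if "camera_from_world" in i: T=np.linalg.inv(np.array(i["camera_from_world"]))
    else:
        o=bot.get_obs();W=np.eye(4);W[:3,:3]=R.from_quat(o["tool_rot"]).as_matrix();W[:3,3]=o["eef_pos"]
        T=W@np.array(i["hand_eye"])
    return K,D,T
def ray(c,uv):
    K,D,T=c
    p=cv2.undistortPoints(np.array([[uv]],float),K,D)[0,0]
    return T[:3,3],T[:3,:3]@np.array([p[0],p[1],1])
def onz(c,uv,z):
    o,d=ray(c,uv);return o+d*(z-o[2])/d[2]
def tri(rs):
    A=np.zeros((3,3));b=np.zeros(3)
    for o,d in rs:
        d=d/np.linalg.norm(d);P=np.eye(3)-np.outer(d,d);A+=P;b+=P@o
    x=np.linalg.solve(A,b)
    return x,[np.linalg.norm(np.cross(d/np.linalg.norm(d),x-o)) for o,d in rs]
def proj(c,X):
    K,D,T=c;M=np.linalg.inv(T)
    return cv2.projectPoints(np.array(X,float).reshape(-1,1,3),cv2.Rodrigues(M[:3,:3])[0],M[:3,3],K,D)[0][:,0]
E
python3 - <<'E'
from h import *
np.set_printoptions(precision=4,suppress=True)
o=bot.get_obs();print(o)
ims=[]
for n in("side","top"):
    c=cam(n);im=bot.camera(n);ims.append(im);print(n,c[2])
    for t in["upright","slots","seat","caddy","claws","handle","cell_left","cell_right","shaker_a","call_bell","tongs","card_terminal"]:
        for r in bot.spot_point(n,t)[:3]: print(n,t,np.round(r["uv"],1),round(r["confidence"],2),onz(c,r["uv"],0) )
cv2.imwrite("pics/side.png",ims[0]);cv2.imwrite("pics/top.png",ims[1])
E
```

```text
{'clock': 0.0, 'joint_pos': array([ 1.142 ,  0.2414,  0.0037,  1.3352, -0.    ,  1.5708]), 'joint_vel': array([ 0.0009, -0.0008,  0.0016, -0.0018,  0.0012, -0.0013]), 'tau': array([  0.002 , -37.2322,  25.2406,   0.0171,   0.0001,  -0.    ]), 'eef_pos': array([0.2077, 0.4542, 0.2524]), 'tool_rot': array([ 0.2128,  0.9771, -0.001 , -0.0002]), 'ft_force': array([-1.1602, -0.1117,  0.0692]), 'ft_torque': array([-0.0027,  0.0339,  0.0096]), 'grasp_force': 0.0, 'grip_width': 0.08542229707248969}
side [[ 0.882  -0.3103  0.3548 -0.0509]
 [-0.4713 -0.5829  0.6619 -0.9225]
 [ 0.0014 -0.751  -0.6603  1.1329]
 [ 0.      0.      0.      1.    ]]
side upright [308.7 261.8] 0.9 [ 0.5766 -0.1817  0.    ]
side upright [319.4 292.4] 0.31 [ 0.5384 -0.2965  0.    ]
side slots [310.  241.7] 0.89 [ 0.6287 -0.1117  0.    ]
side slots [322.2 293.9] 0.25 [ 0.5427 -0.3052  0.    ]
side seat [308.3 244.2] 0.67 [ 0.6175 -0.1183  0.    ]
side caddy [255.5 212.4] 0.84 [0.5375 0.0956 0.    ]
side claws [254.6 201.9] 0.93 [0.5611 0.1449 0.    ]
side claws [242.6 226. ] 0.55 [0.466  0.0578 0.    ]
side handle [235.
[... 818 characters left out ...]
9.5] 0.83 [0.5338 0.0929 0.    ]
top claws [333.9 188.2] 0.61 [ 0.586  -0.2057  0.    ]
top claws [189. 210.] 0.37 [0.4865 0.3459 0.    ]
top handle [256.2 218.7] 0.57 [0.4605 0.0907 0.    ]
top handle [364.  198.1] 0.47 [ 0.5507 -0.3235  0.    ]
top cell_left [248.3 217.9] 0.63 [0.4627 0.1207 0.    ]
top cell_right [263.9 217.6] 0.57 [0.4655 0.0617 0.    ]
top cell_right [256.5 202.8] 0.16 [0.5212 0.091  0.    ]
top shaker_a [386.4 221.2] 0.63 [ 0.4632 -0.411   0.    ]
top shaker_a [190.1 213. ] 0.57 [0.4752 0.3413 0.    ]
top call_bell [156.2 214.1] 0.81 [0.4672 0.4699 0.    ]
top tongs [362.4 198.6] 0.82 [ 0.5486 -0.3171  0.    ]
top card_terminal [116.4 221.9] 0.96 [0.4328 0.621  0.    ]
```

View pics/side.png

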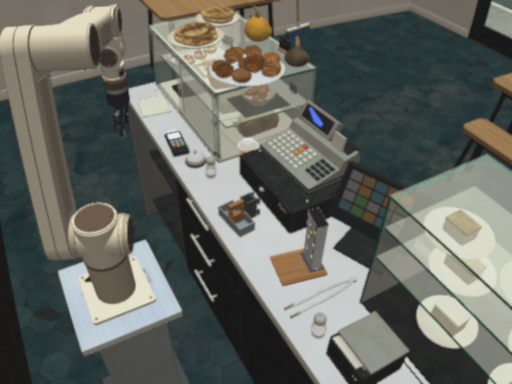

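View pics/top.png

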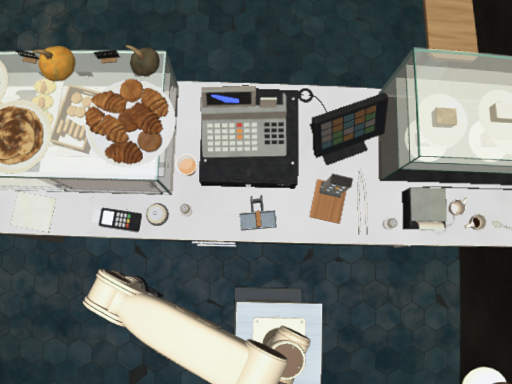

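The pictures show the caddy at about (258,217) in top, the upright at (335,190), and the shakers at (185,210) and (391,223). Both the upright and the caddy may be yawed, so I'll move in for a closer look.

```bash
python3 -m inch '[200,-250,80,0,0,0.43,100,200,-250,80,0,0,0.43,100,200,-250,80,0,0,0.43,100,200,-250,80,0,0,0.43,100,200,-250,80,0,0,0.43,100,200,-250,80,0,0,0.43,100,200,-250,80,0,0,0.43,100,200,-250,80,0,0,0.43,100]' && python3 -m inch '[0,-115,0,0,0,0,100,0,-115,0,0,0,0,100,0,-115,0,0,0,0,100,0,-115,0,0,0,0,100]'
python3 - <<'E'
from h import *
np.set_printoptions(precision=4,suppress=True)
print(bot.camera_info("wrist")["hand_eye"])
c=cam("wrist");im=bot.camera("wrist");cv2.imwrite("pics/w1.png",im)
for t,z in[("caddy",0),("claws",.046),("handle",.08),("cell_left",.003),("cell_right",.003),("slots",.11),("seat",.09),("upright",0)]:
    for r in bot.spot_point("wrist",t)[:2]: print(t,np.round(r["uv"],1),round(r["confidence"],2),onz(c,r["uv"],z))
E
```

```text
clock: 1.97
eef_pos: [0.4031, 0.21, 0.3318]
tool_rot: [-0.001, 1.0, 0.0, 0.0]
ft_force: [1.7, 0.0, 0.3]
grip_width: 0.0856
grasp_force: 0.0
clock: 2.3
eef_pos: [0.402, 0.092, 0.3314]
tool_rot: [0.003, 1.0, -0.001, 0.0]
ft_force: [0.5, 0.6, 0.2]
grip_width: 0.0855
grasp_force: 0.0
[[-0.     -0.9574 -0.2888  0.0738]
 [ 1.      0.0001 -0.0003 -0.0002]
 [ 0.0003 -0.2888  0.9574 -0.1203]
 [ 0.      0.      0.      1.    ]]
caddy [264.4 226.8] 0.66 [0.5247 0.0965 0.    ]
caddy [284.1 179.8] 0.18 [0.4514 0.1251 0.    ]
claws [268.5 242. ] 0.9 [0.5274 0.1016 0.046 ]
handle [259.7 200.5] 0.59 [0.4554 0.0901 0.08  ]
cell_left [282.9 182.1] 0.9 [0.454  0.1232 0.003 ]
cell_right [234.7 185.2] 0.67 [0.4582 0.0537 0.003 ]
slots [ 38.3 291.4] 0.79 [ 0.5624 -0.1838  0.11  ]
slots [ 82.5 255.9] 0.16 [ 0.5134 -0.1201  0.11  ]
seat [ 45.4 284.6] 0.89 [ 0.5658 -0.1884  0.09  ]
upright [ 83.4 254.6] 0.69 [ 0.5708 -0.1867  0.    ]
```

View pics/w1.png

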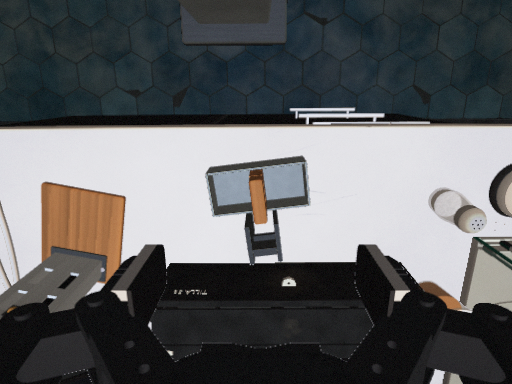

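The caddy is yawed about +9° (rim (207,173)–(305,157)). The upright's foot edge, (43,182)–(125,197), puts its yaw at about -10°. Next I'll take a close look at the upright.

```bash
python3 -m inch '[-20,-270,0,0,0,-0.17,100,-20,-270,0,0,0,-0.17,100,-20,-270,0,0,0,-0.17,100,-20,-270,0,0,0,-0.17,100,-20,-270,0,0,0,-0.17,100,-20,-270,0,0,0,-0.17,100,-20,-270,0,0,0,-0.17,100,-20,-270,0,0,0,-0.17,100]'
python3 - <<'E'
from h import *
np.set_printoptions(precision=4,suppress=True)
c=cam("wrist");im=bot.camera("wrist");cv2.imwrite("pics/w2.png",cv2.resize(im[:,60:460],(800,768))[100:700])
for t,z in[("slots",.11),("seat",.09),("upright",0)]:
    for r in bot.spot_point("wrist",t)[:2]: print(t,np.round(r["uv"],1),round(r["confidence"],2),onz(c,r["uv"],z))
print(bot.get_obs()["eef_pos"],bot.get_obs()["tool_rot"]); np.savez("c2.npz",K=c[0],D=c[1],T=c[2])
E
```

```text
clock: 3.42
eef_pos: [0.3822, -0.1763, 0.3307]
tool_rot: [0.087, 0.996, -0.001, -0.0]
ft_force: [0.8, 0.9, 0.0]
grip_width: 0.0852
grasp_force: 0.0
slots [280.1 304.9] 0.81 [ 0.5626 -0.1837  0.11  ]
slots [430.6 169.2] 0.38 [0.4208 0.0037 0.11  ]
seat [277.5 299.2] 0.88 [ 0.5683 -0.1869  0.09  ]
upright [276.  263.7] 0.88 [ 0.5683 -0.1848  0.    ]
upright [279.4 305.1] 0.67 [ 0.6444 -0.1914  0.    ]
[ 0.3825 -0.1722  0.331 ] [ 0.0835  0.9965  0.0003 -0.0002]
```

View pics/w2.png

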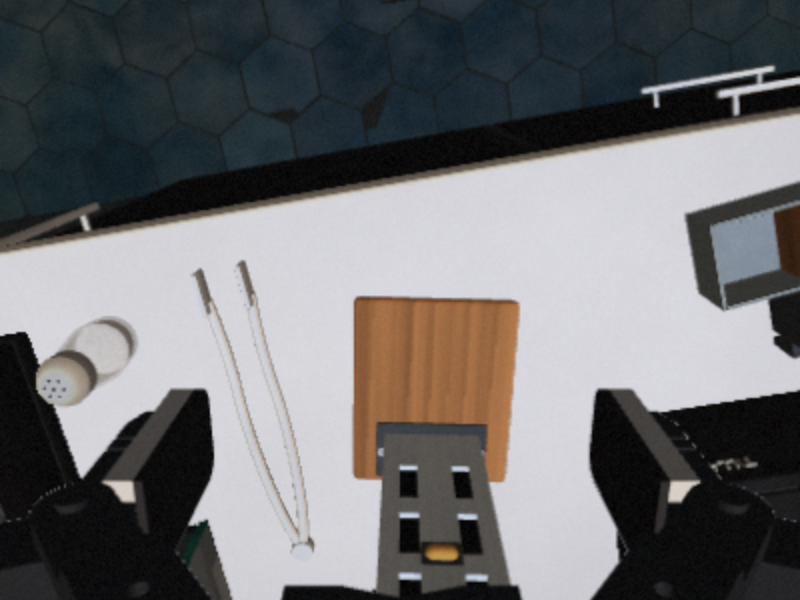

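In the zoomed crop the upright shows squarely, with foot near corners at (356,298) and (519,302). Slot corners and the brass roller at (441,552) are visible. I'll fit its planar pose, and the caddy's from the first wrist picture.

```bash
python3 - <<'E'
from h import *
from scipy.optimize import least_squares as LS
np.set_printoptions(precision=4,suppress=True)
d=np.load("c2.npz");c=(d["K"],d["D"],d["T"])
P=[(-.105,-.06,.012,356,298),(-.105,.06,.012,519,302),(.045,-.06,.012,355,478),(.045,.06,.012,504,480),
(0,-.024,.058,400,465),(0,-.012,.058,418,465),(0,.012,.058,452,466),(0,.024,.058,469,466),
(0,-.024,.110,399,513),(0,-.012,.110,419,513),(0,.012,.110,459,513),(0,.024,.110,479,513),
(0,-.024,.162,398,574),(0,.024,.162,488,574)]
P=np.array(P);uv=np.c_[60+P[:,3]/2,(P[:,4]+100)/2]
def fit(c,X,uv,x0):
    def W(p): return X@R.from_euler('z',p[2]).as_matrix().T+[p[0],p[1],0]
    s=LS(lambda p:(proj(c,W(p))-uv).ravel(),x0,loss="soft_l1")
    print(s.x,np.degrees(s.x[2]),"res px",(proj(c,W(s.x))-uv).round(1).tolist())
fit(c,P[:,:3],uv,[.568,-.186,-.16])
# side/top cams with network points
pts={"slots":(.568,-.186)}
# caddy from picture w1
i=bot.camera_info("wrist");W=np.eye(4);W[:3,:3]=R.from_quat([.003,1,-.001,0]).as_matrix();W[:3,3]=[.402,.092,.3314]
c1=(d["K"],d["D"],W@np.array(i["hand_eye"]))
X=np.array([(-.103,-.067,.04),(-.103,.067,.04),(-.041,-.067,.04),(-.041,.067,.04)])
uv=np.array([(207,173),(305,157),(215,215.5),(310,205.5)])
fit(c1,X,uv,[.525,.096,.16])
im=cv2.imread("pics/w1.png");cv2.imwrite("pics/w1c.png",cv2.resize(im[140:290,180:340],None,fx=4.5,fy=4))
E
```

```text
[ 0.5645 -0.185  -0.1948] -11.159702846122965 res px [[-1.5, 0.5], [0.8, 0.2], [-1.0, 1.3], [1.1, 1.7], [0.1, -0.2], [-0.3, -0.1], [-0.1, -0.3], [0.1, -0.1], [0.5, -0.6], [0.2, -0.4], [-0.5, -0.0], [-0.8, 0.1], [0.8, -0.7], [0.1, 0.0]]
[0.5228 0.0989 0.14  ] 8.023861224406343 res px [[-2.2, -0.3], [1.7, 1.0], [-1.4, 0.9], [1.5, -2.6]]
```

View pics/w1c.png

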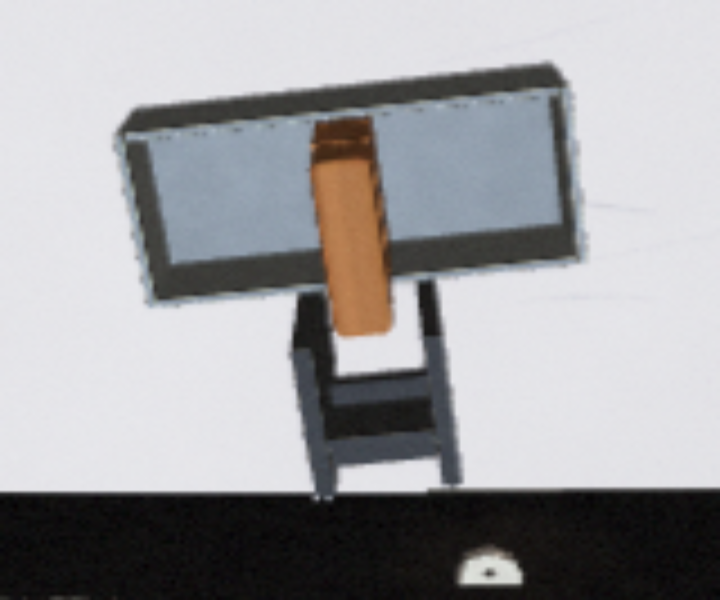

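In the crop the true rim corners are (117,133), (566,88), (150,303) and (583,260), and the handle top is (313,160)–(393,330). I'll refit with these.

```bash
python3 - <<'E'
from h import *
from scipy.optimize import least_squares as LS
np.set_printoptions(precision=4,suppress=True)
d=np.load("c2.npz")
i=bot.camera_info("wrist");W=np.eye(4);W[:3,:3]=R.from_quat([.003,1,-.001,0]).as_matrix();W[:3,3]=[.402,.092,.3314]
c1=(d["K"],d["D"],W@np.array(i["hand_eye"]))
X=np.array([(-.103,-.067,.04),(-.103,.067,.04),(-.041,-.067,.04),(-.041,.067,.04),(-.1,-.008,.092),(-.1,.008,.092),(-.044,-.008,.092),(-.044,.008,.092)])
uv=np.array([(117,133),(566,88),(150,303),(583,260),(313,160),(375,155),(335,337),(393,330)])/[4.5,4]+[180,140]
def Wf(p): return X@R.from_euler('z',p[2]).as_matrix().T+[p[0],p[1],0]
s=LS(lambda p:(proj(c1,Wf(p))-uv).ravel(),[.525,.096,.14],loss="soft_l1")
p=s.x;print(p,np.degrees(p[2]),(proj(c1,Wf(p))-uv).round(1).tolist())
print("handle",R.from_euler('z',p[2]).apply([-.072,0,.08])+[p[0],p[1],0], bot.get_obs()["eef_pos"])
E
```

```text
[0.5247 0.0965 0.1064] 6.093695803881134 [[-0.7, -1.1], [1.8, -1.1], [-0.7, 0.3], [1.3, 0.8], [-0.7, -0.0], [-0.6, -0.3], [0.2, 0.5], [0.5, 0.8]]
handle [0.4531 0.0889 0.08  ] [ 0.3825 -0.1722  0.331 ]
```

```bash
python3 -m inch '[71,267,-60,0,0,0.273,100,71,267,-60,0,0,0.273,100,71,267,-120,0,0,0.273,100,71,267,-140,0,0,0.273,100,71,267,-140,0,0,0.273,100,71,267,-140,0,0,0.273,100,71,267,-140,0,0,0.273,100,71,267,-140,0,0,0.273,100]'; python3 -m inch '[0,0,0,0,0,0,100,0,0,0,0,0,0,100,0,0,0,0,0,0,100]'
python3 - <<'E'
from h import *
np.set_printoptions(precision=4,suppress=True)
o=bot.get_obs();print(o["eef_pos"],o["tool_rot"],2*np.degrees(np.arctan2(-o["tool_rot"][0],o["tool_rot"][1])))
c=cam("wrist");im=bot.camera("wrist");cv2.imwrite("pics/w3.png",im)
for t,z in[("caddy",0),("claws",.046),("handle",.08),("cell_left",.003),("cell_right",.003)]:
    for r in bot.spot_point("wrist",t)[:1]: print(t,np.round(r["uv"],1),round(r["confidence"],2),onz(c,r["uv"],z))
E
```

```text
clock: 4.28
eef_pos: [0.4519, 0.0986, 0.1887]
tool_rot: [-0.055, 0.998, 0.0, -0.001]
ft_force: [0.1, -0.7, 0.6]
grip_width: 0.0854
grasp_force: 0.0
clock: 4.53
eef_pos: [0.453, 0.0944, 0.1917]
tool_rot: [-0.053, 0.999, -0.0, 0.0]
ft_force: [-0.2, -0.7, 0.1]
grip_width: 0.0852
grasp_force: 0.0
[0.453  0.0944 0.1917] [-0.0531  0.9986 -0.0002  0.0002] 6.090032483738057
caddy [255.8 235.1] 0.65 [0.5245 0.0969 0.    ]
claws [254.  254.3] 0.71 [0.5223 0.0957 0.046 ]
handle [251.6 193.7] 0.97 [0.4538 0.0876 0.08  ]
cell_left [289.5 170.3] 0.61 [0.4506 0.1226 0.003 ]
cell_right [255.3 257.3] 0.61 [0.5488 0.0989 0.003 ]
```

View pics/w3.png

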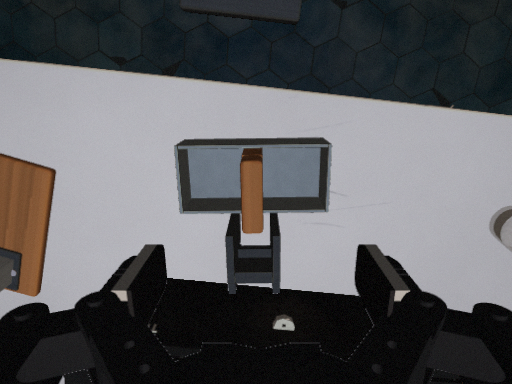

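The handle is centred at (252,190) and the tray is aligned in yaw. Descending and gripping.

```bash
python3 -m inch '[6,-6,-40,0,0,0,100,6,-6,-80,0,0,0,100,6,-6,-109,0,0,0,100,6,-6,-109,0,0,0,100,6,-6,-109,0,0,0,100]'; python3 - <<'E'
from h import *
o=bot.get_obs();print(o["eef_pos"],o["clock"],o["tool_rot"])
E
```

```text
clock: 5.25
eef_pos: [0.4581, 0.087, 0.0814]
tool_rot: [-0.052, 0.999, -0.0, -0.002]
ft_force: [0.5, 0.2, 0.8]
grip_width: 0.0852
grasp_force: 0.0
[0.45806118 0.08701608 0.08136687] 5.25 [-5.15780285e-02  9.98667125e-01 -2.69894341e-04 -1.89926242e-03]
```

```bash
python3 -m inch '[1,2,1,0,0,0,60,1,2,1,0,0,0,15,1,2,1,0,0,0,0,1,2,1,0,0,0,0,1,2,1,0,0,0,0,1,2,1,0,0,0,0,1,2,1,0,0,0,0,1,2,1,0,0,0,0]'; python3 -m inch '[0,0,0,0,0,0,0,0,0,0,0,0,0,0,0,0,0,0,0,0,0,0,0,0,0,0,0,0]'
```

```text
clock: 5.92
eef_pos: [0.4609, 0.0898, 0.084]
tool_rot: [-0.052, 0.999, 0.0, 0.001]
ft_force: [-0.2, -1.0, 6.3]
grip_width: 0.0151
grasp_force: 59.8
clock: 6.25
eef_pos: [0.461, 0.0898, 0.0841]
tool_rot: [-0.052, 0.999, 0.0, 0.001]
ft_force: [-1.9, -0.3, 5.6]
grip_width: 0.0153
grasp_force: 59.8
```

```bash
python3 -m inch '[-6,0,15,0,0,0,0,-14,0,40,0,0,0,0,-20,-20,80,0,0,0,0,-20,-55,115,0,0,-0.06,0,-20,-95,115,0,0,-0.12,0,-20,-130,115,0,0,-0.18,0,-20,-165,115,0,0,-0.24,0,-20,-200,115,0,0,-0.299,0]'; python3 -m inch '[6,-25,0,0,0,0,0,6,-46,0,0,0,0,0,6,-52,0,0,0,0,0,6,-52,0,0,0,0,0,6,-52,0,0,0,0,0,6,-52,0,0,0,0,0]'
python3 - <<'E'
from h import *
np.set_printoptions(precision=4,suppress=True)
o=bot.get_obs();print(o["eef_pos"],o["tool_rot"],2*np.arctan2(-o["tool_rot"][0],o["tool_rot"][1]))
c=cam("wrist");im=bot.camera("wrist");cv2.imwrite("pics/w4.png",cv2.resize(im[150:384,120:400],None,fx=2.5,fy=2.5))
np.savez("c4.npz",K=c[0],D=c[1],T=c[2])
cs,ct=cam("side"),cam("top");ims=bot.camera("side");imt=bot.camera("top")
for t in["seat","slots","claws","handle"]:
    a=bot.spot_point("side",t)[:1];b=bot.spot_point("top",t)[:1]
    if a and b: print(t,a[0]["confidence"],b[0]["confidence"],tri([ray(cs,a[0]["uv"]),ray(ct,b[0]["uv"])]))
E
```

```text
clock: 6.92
eef_pos: [0.4394, -0.1118, 0.1979]
tool_rot: [0.099, 0.995, 0.0, -0.0]
ft_force: [1.0, 0.6, -2.6]
grip_width: 0.0149
grasp_force: 59.4
clock: 7.42
eef_pos: [0.4458, -0.1611, 0.1976]
tool_rot: [0.097, 0.995, 0.0, -0.001]
ft_force: [0.5, 0.5, -4.2]
grip_width: 0.0153
grasp_force: 59.4
[ 0.4458 -0.1611  0.1976] [ 0.0967  0.9953  0.0005 -0.0007] -0.1936442476293365
seat 0.77 0.75 (array([ 0.567 , -0.1783,  0.0852]), [np.float64(0.0005431996823988111), np.float64(0.0005431996823987362)])
slots 0.91 0.85 (array([ 0.5603, -0.1912,  0.1117]), [np.float64(0.003147621097077369), np.float64(0.003147621097077362)])
claws 0.65 0.78 (array([ 0.5114, -0.1775,  0.1589]), [np.float64(0.00013871047336855866), np.float64(0.00013871047336819445)])
handle 0.76 0.97 (array([ 0.4385, -0.1652,  0.1895]), [np.float64(0.0014768828618272275), np.float64(0.0014768828618273216)])
```

View pics/w4.png

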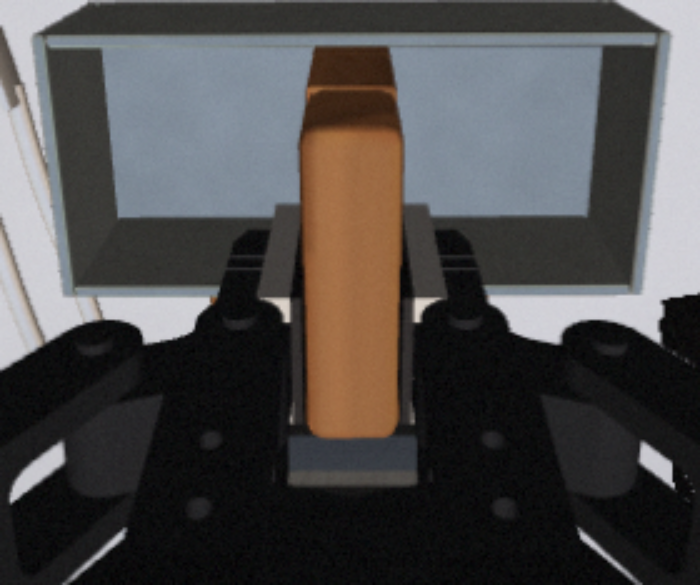

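The gripper hides the claws, but the handle (columns 302–402) and the tie (290–417) share a centre at about 352 in the crop. I'll use the held handle to check the hand-eye lateral bias.

```bash
python3 - <<'E'
from h import *
np.set_printoptions(precision=4,suppress=True)
d=np.load("c4.npz");K,D,T=d["K"],d["D"],d["T"]
H=np.array(bot.camera_info("wrist")["hand_eye"]);c=(K,D,H)
# caddy pt (x,y,z)-> tool: tool x=-(x+.0645), tool y=+y?, tool z=.084-z
f=lambda x,y,z:(-(x+.0645),y,.084-z)
pts=[f(-.1,-.008,.092),f(-.1,.008,.092),f(-.044,-.008,.092),f(-.044,.008,.092),f(-.103,-.067,.04),f(-.103,.067,.04),f(-.041,-.067,.04),f(-.041,.067,.04)]
print((proj(c,pts)-[120,150])*2.5)
E
```

```text
[[297.8633 125.6072]
 [407.1443 125.6165]
 [304.3701 443.2311]
 [400.221  443.2468]
 [ 29.0448  30.8238]
 [675.156   30.863 ]
 [ 60.2471 295.6417]
 [643.6994 295.7184]]
```

The bias is negligible (predicted 352.5, seen 352). Advancing along the upright's x (0.981, -0.194), slowly.

```bash
python3 -m inch '[0,0,-4,0,0,0,0,8,-2,-4,0,0,0,0,16,-4,-4,0,0,0,0,24,-5,-4,0,0,0,0,31,-7,-4,0,0,0,0,38,-8,-4,0,0,0,0,44,-9,-4,0,0,0,0,44,-9,-4,0,0,0,0]'; python3 -m inch '[2,0,0,0,0,0,0,4,-1,0,0,0,0,0,6,-1,0,0,0,0,0,8,-1.5,0,0,0,0,0,8,-1.5,0,0,0,0,0]'
```

```text
clock: 8.63
eef_pos: [0.4919, -0.1715, 0.1939]
tool_rot: [0.097, 0.995, -0.0, 0.001]
ft_force: [-0.5, 0.5, -4.6]
grip_width: 0.0148
grasp_force: 59.4
clock: 9.05
eef_pos: [0.4986, -0.1728, 0.1942]
tool_rot: [0.097, 0.995, -0.0, 0.0]
ft_force: [-0.2, 0.6, -3.6]
grip_width: 0.0154
grasp_force: 59.4
```

```bash
python3 -m inch '[2,-0.4,0,0,0,0,0,3,-0.6,0,0,0,0,0,4,-0.8,0,0,0,0,0,4,-0.8,0,0,0,0,0]'; python3 -m inch '[2,-0.4,0,0,0,0,0,3,-0.6,0,0,0,0,0,3,-0.6,0,0,0,0,0]'
python3 - <<'E'
from h import *
im=bot.camera("side");cv2.imwrite("pics/s5.png",cv2.resize(im[170:300,240:380],None,fx=4.5,fy=4.5,interpolation=cv2.INTER_CUBIC))
E
```

```text
clock: 9.38
eef_pos: [0.5006, -0.1732, 0.1935]
tool_rot: [0.097, 0.995, 0.0, -0.002]
ft_force: [-4.6, 0.8, -2.8]
grip_width: 0.015
grasp_force: 59.6
clock: 9.63
eef_pos: [0.5007, -0.1731, 0.1926]
tool_rot: [0.098, 0.995, 0.001, -0.005]
ft_force: [-11.2, 2.3, -0.3]
grip_width: 0.0149
grasp_force: 59.8
```

View pics/s5.png

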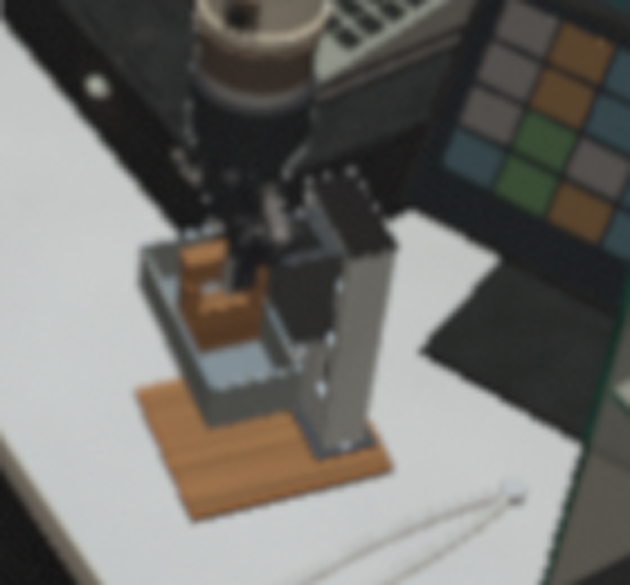

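The heels meet the face at 56 mm of travel, as predicted, and the side view shows the arms flush with the upright at (335,250). Easing the push and pressing down.

```bash
python3 -m inch '[-4,0.8,0,0,0,0,0,-4,0.8,-3,0,0,0,0,-4,0.8,-6,0,0,0,0,-4,0.8,-9,0,0,0,0,-4,0.8,-12,0,0,0,0,-4,0.8,-14,0,0,0,0,-4,0.8,-14,0,0,0,0]'; python3 -m inch '[0,0,-2,0,0,0,0,0,0,-4,0,0,0,0,0,0,-5,0,0,0,0,0,0,-5,0,0,0,0]'
```

```text
clock: 10.27
eef_pos: [0.4996, -0.1729, 0.1785]
tool_rot: [0.097, 0.995, 0.0, -0.002]
ft_force: [-3.0, 0.4, -8.5]
grip_width: 0.0151
grasp_force: 58.8
clock: 10.6
eef_pos: [0.5006, -0.1732, 0.1747]
tool_rot: [0.097, 0.995, 0.0, -0.001]
ft_force: [-6.0, 1.4, -4.0]
grip_width: 0.0151
grasp_force: 59.5
```

```bash
python3 -m inch '[0,0,-1.5,0,0,0,0,0,0,-3,0,0,0,0,0,0,-3,0,0,0,0]'; python3 -m inch '[0,0,-1.5,0,0,0,0,0,0,-3,0,0,0,0,0,0,-3,0,0,0,0]'
```

```text
clock: 10.85
eef_pos: [0.5006, -0.1731, 0.174]
tool_rot: [0.097, 0.995, -0.0, -0.0]
ft_force: [-10.4, 2.5, 7.4]
grip_width: 0.0153
grasp_force: 60.9
clock: 11.1
eef_pos: [0.5004, -0.1731, 0.1735]
tool_rot: [0.097, 0.995, -0.0, 0.001]
ft_force: [-16.9, 5.1, 21.7]
grip_width: 0.0149
grasp_force: 62.9
```

It stops firmly at the expected depth. Next, a gentle lift to test the catch.

```bash
python3 -m inch '[0,0,-2,0,0,0,0,0,0,-2,0,0,0,0]'; python3 -m inch '[-3,0.6,5,0,0,0,0,-3,0.6,8,0,0,0,0,-3,0.6,8,0,0,0,0]';  python3 -m inch '[0,0,2,0,0,0,0,0,0,2,0,0,0,0]'
```

```text
clock: 11.27
eef_pos: [0.4999, -0.1729, 0.1727]
tool_rot: [0.097, 0.995, -0.0, 0.001]
ft_force: [-21.7, 5.8, 28.4]
grip_width: 0.0152
grasp_force: 64.2
clock: 11.52
eef_pos: [0.4993, -0.173, 0.1757]
tool_rot: [0.097, 0.995, -0.0, 0.001]
ft_force: [-0.3, 0.8, -4.5]
grip_width: 0.0152
grasp_force: 59.4
clock: 11.68
eef_pos: [0.4988, -0.1728, 0.1766]
tool_rot: [0.097, 0.995, 0.0, -0.0]
ft_force: [-1.2, 0.1, -5.5]
grip_width: 0.015
grasp_force: 59.3
```

```bash
python3 -m inch '[0,0,2,0,0,0,0,0,0,2,0,0,0,0]';python3 -m inch '[0,0,2,0,0,0,0,0,0,2,0,0,0,0]'; python3 - <<'E'
from h import *
im=bot.camera("side");cv2.imwrite("pics/s6.png",cv2.resize(im[170:300,240:380],None,fx=4.5,fy=4.5,interpolation=cv2.INTER_CUBIC))
E
```

```text
clock: 11.85
eef_pos: [0.4988, -0.1727, 0.1776]
tool_rot: [0.097, 0.995, 0.0, -0.0]
ft_force: [3.7, -1.8, -13.2]
grip_width: 0.0152
grasp_force: 59.6
clock: 12.02
eef_pos: [0.4987, -0.1727, 0.18]
tool_rot: [0.097, 0.995, 0.0, -0.0]
ft_force: [3.7, -0.7, -9.8]
grip_width: 0.0153
grasp_force: 60.1
```

View pics/s6.png

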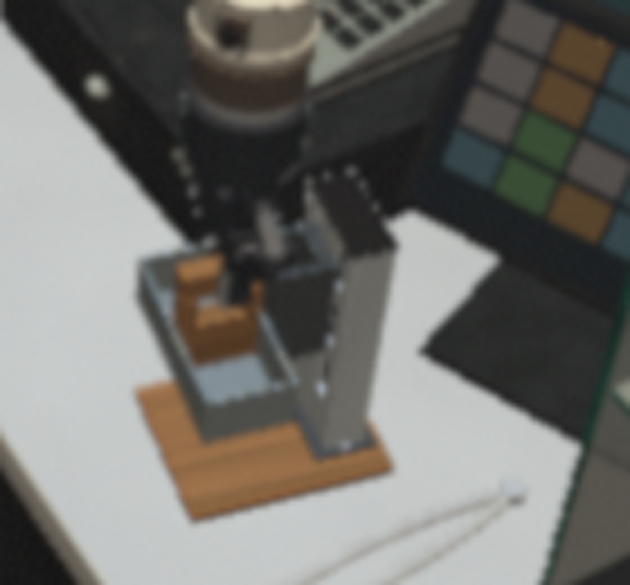

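The side view shows the tray moved down more than the gripper, so the pads seem to have slid up the handle against a locked caddy. I'll check numerically by the tray's scale in the wrist view against picture w4.

```bash
cat > ecc.py <<'E'
from h import *
np.set_printoptions(precision=4,suppress=True)
a=cv2.imread("pics/w4.png",0);im=bot.camera("wrist")
b=cv2.cvtColor(cv2.resize(im[150:384,120:400],None,fx=2.5,fy=2.5),cv2.COLOR_BGR2GRAY)
d=np.load("c4.npz");H=np.array(bot.camera_info("wrist")["hand_eye"]);c=(d["K"],d["D"],H)
def track(name,poly):
    m=np.zeros_like(a);cv2.fillPoly(m,[np.array(poly)],255)
    w=np.eye(2,3,dtype=np.float32)
    cc,w=cv2.findTransformECC(a,b,w,cv2.MOTION_AFFINE,(3,300,1e-6),m,5)
    print(name,"cc",cc,w.tolist());return w
track("tray",[(25,25),(675,25),(650,300),(500,300),(440,200),(260,200),(200,300),(55,300)])
track("handle",[(298,40),(402,40),(405,300),(396,440),(306,440),(300,300)])
print(bot.get_obs()["eef_pos"])
E
python3 ecc.py
```

```text
tray cc 0.9947640367292012 [[0.9992408156394958, -0.0068927486427128315, 1.5859782695770264], [0.007432338781654835, 1.000627875328064, -2.422980785369873]]
handle cc 0.9971845590645826 [[1.000420331954956, -0.005333916749805212, 1.666529655456543], [0.01142831426113844, 0.9987009763717651, -3.7862660884857178]]
[ 0.4987 -0.1727  0.1804]
```

The caddy moves rigidly with the gripper, so it isn't locked now. Either the catch never snapped, or I cammed it out while pulling off the face. I'll press again, keeping light contact with the face, and log finely.

```bash
f='/eef_pos|ft_force/'; for i in 1; do python3 -m inch '[2.5,-0.5,0,0,0,0,0,2.5,-0.5,0,0,0,0,0]'|awk $f; python3 -m inch '[0,0,-2,0,0,0,0]'|awk $f; python3 -m inch '[0,0,-1.5,0,0,0,0]'|awk $f; python3 -m inch '[0,0,-1.5,0,0,0,0]'|awk $f; python3 -m inch '[0,0,-1.5,0,0,0,0]'|awk $f; python3 -m inch '[0,0,-1.5,0,0,0,0]'|awk $f; python3 -m inch '[0,0,-1.5,0,0,0,0]'|awk $f;  python3 -m inch '[0,0,-1.5,0,0,0,0]'|awk $f; python3 -m inch '[0,0,-1.5,0,0,0,0]'|awk $f; python3 -m inch '[0,0,-1.5,0,0,0,0]'|awk $f;  python3 -m inch '[0,0,-1.5,0,0,0,0]'|awk $f; done
```

```text
eef_pos: [0.499, -0.1728, 0.1806]
ft_force: [-4.9, 1.1, -7.8]
eef_pos: [0.4989, -0.1729, 0.1792]
ft_force: [-5.5, 0.5, -4.7]
eef_pos: [0.4991, -0.1729, 0.1775]
ft_force: [-3.3, 0.4, -7.1]
eef_pos: [0.5001, -0.1732, 0.1762]
ft_force: [-1.3, 1.1, -5.3]
eef_pos: [0.5006, -0.1733, 0.1751]
ft_force: [-4.2, 1.0, -1.8]
eef_pos: [0.5006, -0.1733, 0.1738]
ft_force: [-8.2, 2.0, 6.1]
eef_pos: [0.5003, -0.1733, 0.1734]
ft_force: [-11.7, 1.8, 13.9]
eef_pos: [0.5001, -0.1733, 0.1731]
ft_force: [-16.1, 3.7, 20.7]
eef_pos: [0.4999, -0.1733, 0.1729]
ft_force: [-18.6, 4.5, 27.3]
eef_pos: [0.4997, -0.1732, 0.1726]
ft_force: [-22.8, 5.4, 33.4]
eef_pos: [0.4996, -0.1732, 0.1723]
ft_force: [-24.9, 6.7, 40.7]
```

x jumps in by 1.7 mm as z passes 0.176: that is the roller snapping. My previous lift was pulling off the face and cammed it out. I'll relax and then test lightly with forward contact.

```bash
f='/eef_pos|ft_force/'; python3 -m inch '[0,0,3,0,0,0,0,0,0,6,0,0,0,0,0,0,6,0,0,0,0]'|awk $f; python3 -m inch '[1,0,2.5,0,0,0,0,1,0,2.5,0,0,0,0]'|awk $f; python3 -m inch '[0,0,1.5,0,0,0,0,0,0,1.5,0,0,0,0]'|awk $f; python3 -m inch '[0,0,1,0,0,0,0,0,0,1,0,0,0,0]'|awk $f; python3 -m inch '[0,0,1,0,0,0,0,0,0,1,0,0,0,0]'|awk $f;
```

```text
eef_pos: [0.5004, -0.1733, 0.1736]
ft_force: [-8.0, 1.0, 5.7]
eef_pos: [0.5007, -0.1732, 0.1748]
ft_force: [-7.4, 1.1, -1.1]
eef_pos: [0.5007, -0.1731, 0.1757]
ft_force: [-6.3, 1.3, -2.4]
eef_pos: [0.5007, -0.1731, 0.1761]
ft_force: [-5.3, 1.6, -6.7]
eef_pos: [0.5007, -0.1731, 0.1766]
ft_force: [-4.4, 1.3, -8.7]
```

It now resists lifting. Press home once more, relax, release and back off.

```bash
f='/eef_pos|ft_force|grip/'; python3 -m inch '[-1,0,-3,0,0,0,0,-1,0,-7,0,0,0,0,-1,0,-8,0,0,0,0,-1,0,-8,0,0,0,0,-1,0,-5,0,0,0,0,-1.5,0,-4.5,0,0,0,0]'|awk $f; python3 -m inch '[0,0,0,0,0,0,30,0,0,0,0,0,0,50,0,0,0,0,0,0,50,0,0,0,0,0,0,50,0,0,0,0,0,0,50]'|awk $f;  python3 -m inch '[0,0,20,0,0,0,50,0,0,60,0,0,0,50,-10,0,100,0,0,0,70,-50,20,130,0,0,0.1,100,-90,20,150,0,0,0.19,100,-130,20,150,0,0,0.19,100,-130,20,150,0,0,0.19,100,-130,20,150,0,0,0.19,100]'|awk $f
python3 - <<'E'
from h import *
np.set_printoptions(precision=4,suppress=True)
c=cam("wrist");im=bot.camera("wrist");cv2.imwrite("pics/w7.png",cv2.resize(im,(800,600)))
np.savez("c7.npz",K=c[0],D=c[1],T=c[2])
for t,z in[("caddy",.09),("claws",.136),("handle",.17),("cell_left",.093),("cell_right",.093),("catch",.146),("shaker_a",0)]:
    for r in bot.spot_point("wrist",t)[:2]: print(t,np.round(r["uv"],1),round(r["confidence"],2),onz(c,r["uv"],z))
cs,ct=cam("side"),cam("top");bot.camera("side");bot.camera("top")
for t in["handle","caddy"]:
    a=bot.spot_point("side",t)[:1];b=bot.spot_point("top",t)[:1]
    if a and b: print(t,tri([ray(cs,a[0]["uv"]),ray(ct,b[0]["uv"])]))
for n,cc in(("side",cs),("top",ct)):
    for r in bot.spot_point(n,"shaker_a")[:4]: print(n,r["confidence"],np.round(r["uv"],1),onz(cc,r["uv"],0))
    for r in bot.silhouettes(n,"shaker_a")[:4]: print(n,"sil",r["confidence"],np.round(r["uv"],1),onz(cc,r["uv"],.045))
E
```

```text
eef_pos: [0.5006, -0.1733, 0.1748]
ft_force: [-5.5, 1.7, -2.1]
grip_width: 0.0153
eef_pos: [0.5014, -0.1735, 0.1738]
ft_force: [-0.6, 0.2, 0.1]
grip_width: 0.0431
eef_pos: [0.3685, -0.1532, 0.3247]
ft_force: [0.9, -0.7, -0.1]
grip_width: 0.0853
caddy [234.5 307.2] 0.79 [ 0.5624 -0.1883  0.09  ]
claws [236.5 334.1] 0.85 [ 0.5645 -0.1825  0.136 ]
handle [242.1 294.8] 0.94 [ 0.4875 -0.1724  0.17  ]
cell_left [272.6 264.9] 0.76 [ 0.4991 -0.1395  0.093 ]
cell_right [219.1 255.3] 0.78 [ 0.4857 -0.2045  0.093 ]Traceback (most recent call last):
  File "<stdin>", line 6, in <module>
ValueError: it knows: caddy, call_bell, card_terminal, cell_left, cell_right, claws, handle, seat, shaker, slots, tongs, upright
```

View pics/w7.png

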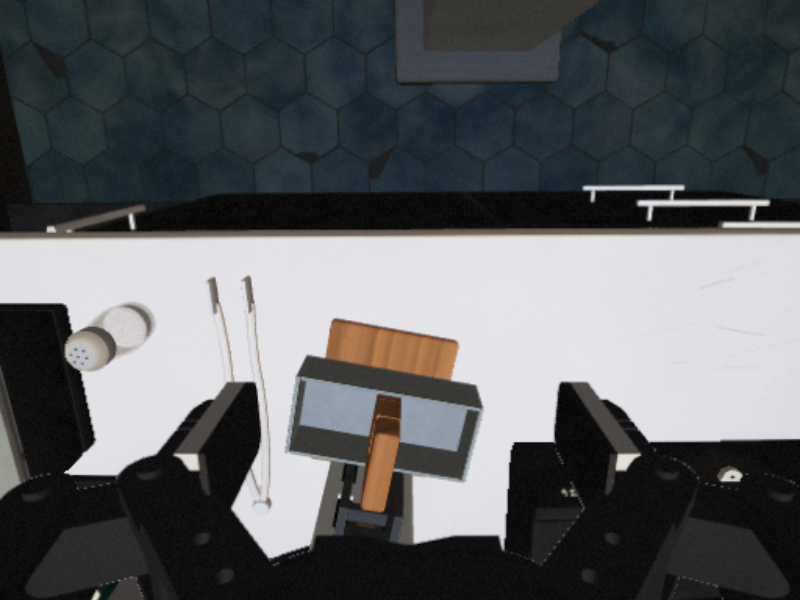

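The caddy hangs level on the upright, with its tray at about (380,430). Shaker b's cap is at (90,350) with its base at about (125,327). Next I'll locate both shakers and check the clearance to the grey box beside shaker b.

```bash
python3 - <<'E'
from h import *
np.set_printoptions(precision=4,suppress=True)
d=np.load("c7.npz");c=(d["K"],d["D"],d["T"])
print("cap b",onz(c,(90/1.5625,350/1.5625),.09))
bot.camera("wrist")
for r in bot.spot_point("wrist","shaker_b")[:2]: print("w",r["confidence"],np.round(r["uv"],1),onz(c,r["uv"],0))
cs,ct=cam("side"),cam("top");bot.camera("side");bot.camera("top")
for n,cc in(("side",cs),("top",ct)):
    for r in bot.spot_point(n,"shaker_a")[:4]: print(n,round(r["confidence"],2),np.round(r["uv"],1),onz(cc,r["uv"],0))
    for r in bot.silhouettes(n,"shaker_a")[:4]: print(n,"sil",round(r["confidence"],2),np.round(r["uv"],1),onz(cc,r["uv"],.045))
for a,b in(((373,315),(403,188)),((330,345),(403,222))): print("box",tri([ray(cs,a),ray(ct,b)]))
for t in["handle"]:
    a=bot.spot_point("side",t)[:1];b=bot.spot_point("top",t)[:1]
    if a and b: print(t,tri([ray(cs,a[0]["uv"]),ray(ct,b[0]["uv"])]))
o=bot.get_obs();print(o["joint_pos"],o["eef_pos"])
E
```

```text
cap b [ 0.4451 -0.3964  0.09  ]
w 0.82 [ 83.6 201.5] [ 0.448  -0.4127  0.    ]
w 0.33 [237.8 319.4] [ 0.6541 -0.1927  0.    ]
side 0.73 [316.9 330.8] [ 0.457  -0.4026  0.    ]
side 0.53 [210.1 175.5] [0.4825 0.357  0.    ]
side sil 0.71 [318.2 325.6] [ 0.4491 -0.4115  0.045 ]
side sil 0.51 [210.2 166.9] [0.4833 0.3526 0.045 ]
top 0.67 [188.6 209.8] [0.4872 0.3475 0.    ]
box (array([ 0.5889, -0.4624,  0.0586]), [np.float64(0.005001315900886939), np.float64(0.005001315900887111)])
box (array([ 0.4562, -0.4677,  0.0226]), [np.float64(0.0033328596926316956), np.float64(0.0033328596926316787)])
handle (array([ 0.4946, -0.1598,  0.1604]), [np.float64(0.00025081323732293616), np.float64(0.00025081323732308215)])
[-0.3924  0.021  -0.0709  1.479  -0.     -0.3876] [ 0.3703 -0.1533  0.323 ]
```

```bash
python3 -m inch '[15,-40,0,0,0,0.12,100,25,-80,0,0,0,0.24,100,35,-120,0,0,0,0.36,100,45,-160,0,0,0,0.48,100,55,-200,-20,0,0,0.6,100,65,-230,-40,0,0,0.72,100,78,-257,-60,0,0,0.84,100,78,-257,-90,0,0,0.96,100]'; python3 -m inch '[0,0,-10,0,0,0.12,100,0,0,-20,0,0,0.24,100,0,0,-33,0,0,0.36,100,0,0,-33,0,0,0.415,100,0,0,-33,0,0,0.415,100,0,0,-33,0,0,0.415,100,0,0,-33,0,0,0.415,100]'
cat > sh.py <<'E'
from h import *
np.set_printoptions(precision=4,suppress=True)
o=bot.get_obs();print(o["eef_pos"],"yaw",2*np.arctan2(-o["tool_rot"][0],o["tool_rot"][1]))
c=cam("wrist");bot.camera("wrist")
for r in bot.spot_point("wrist","shaker_a")[:2]: print("pt",round(r["confidence"],2),np.round(r["uv"],1),onz(c,r["uv"],0))
for r in bot.silhouettes("wrist","shaker_a")[:2]:
    m=r["mask"].astype(np.uint8);print("sil",round(r["confidence"],2),r["uv"],m.sum(),cv2.boundingRect(m))
    # fit cylinder position so its projected hull matches mask (IoU)
    from scipy.optimize import minimize
    th=np.linspace(0,2*np.pi,24);C=np.array([(q*np.cos(t),q*np.sin(t),z) for q,z in((.022,0),(.022,.074),(.017,.09)) for t in th])
    def f(p):
        h=cv2.convexHull(proj(c,C+[p[0],p[1],0]).astype(np.float32)*8)
        k=np.zeros(m.shape,np.uint8);cv2.fillConvexPoly(k,h.astype(np.int32),1,shift=3)
        return -(k&m).sum()/max((k|m).sum(),1)
    p0=onz(c,r["uv"],.045)[:2]
    s=minimize(f,p0,method="Nelder-Mead",options=dict(initial_simplex=[p0,p0+[.01,0],p0+[0,.01]]));print("fit",s.x,s.fun)
E
python3 sh.py
```

```text
clock: 17.08
eef_pos: [0.4505, -0.4166, 0.2315]
tool_rot: [-0.461, 0.888, -0.003, 0.0]
ft_force: [0.3, 0.6, -0.0]
grip_width: 0.0854
grasp_force: 0.0
clock: 17.67
eef_pos: [0.4486, -0.4105, 0.2006]
tool_rot: [-0.632, 0.775, -0.001, 0.0]
ft_force: [1.1, 0.1, -0.1]
grip_width: 0.0853
grasp_force: 0.0
[ 0.4486 -0.4105  0.2006] yaw 1.3689193550503187
pt 0.79 [256.8 166.9] [ 0.452  -0.4114  0.    ]
sil 0.65 [258.0, 178.4] 2258 (234, 151, 46, 61)
fit [ 0.5092 -0.3848] 0.0sh.py:14: RuntimeWarning: overflow encountered in scalar negative
  return -(k&m).sum()/max((k|m).sum(),1)
```

```bash
sed -i 's/return -(k&m).sum()/return -float((k\&m).sum())/' sh.py; python3 sh.py
```

```text
[ 0.4486 -0.4105  0.2008] yaw 1.3696523113161214
pt 0.8 [256.5 165.3] [ 0.452  -0.4131  0.    ]
sil 0.79 [255.6, 180.9] 2258 (234, 152, 46, 61)
fit [ 0.4513 -0.4123] -0.7474346242965906
```

```bash
python3 -m inch '[3,-2,-35,0,0,0,100,3,-2,-70,0,0,0,100,3,-2,-105,0,0,0,100,3,-2,-130,0,0,0,100,3,-2,-139,0,0,0,100,3,-2,-139,0,0,0,0,3,-2,-139,0,0,0,0,3,-2,-139,0,0,0,0]'; python3 -m inch '[0,0,0,0,0,0,0,0,0,0,0,0,0,0,0,0,0,0,0,0,0,0,0,0,0,0,0,0,0,0,0,0,0,0,0]'
```

```text
clock: 18.63
eef_pos: [0.4527, -0.4135, 0.0634]
tool_rot: [-0.633, 0.774, -0.002, 0.0]
ft_force: [-0.2, 0.2, -0.4]
grip_width: 0.0513
grasp_force: 0.0
clock: 19.05
eef_pos: [0.4526, -0.4135, 0.064]
tool_rot: [-0.633, 0.774, -0.002, 0.0]
ft_force: [-0.9, 0.9, 6.4]
grip_width: 0.0349
grasp_force: 59.2
```

```bash
python3 sh.py; python3 - <<'E'
from h import *
for n in("side","top"):
    c=cam(n);bot.camera(n)
    for r in bot.spot_point(n,"shaker_b")[:3]: print(n,round(r["confidence"],2),np.round(r["uv"],1),onz(c,r["uv"],0))
    for r in bot.silhouettes(n,"shaker_b")[:3]: print(n,"sil",round(r["confidence"],2),np.round(r["uv"],1),cv2.boundingRect(r["mask"].astype(np.uint8)),onz(c,r["uv"],.02))
E
```

```text
[ 0.4526 -0.4135  0.064 ] yaw 1.370080043711667
pt 0.89 [261.9 222.1] [ 0.4523 -0.4104  0.    ]
sil 0.8 [260.2, 274.2] 10479 (216, 196, 89, 151)
fit [ 0.4514 -0.4166] -0.7165914375598413
side 0.75 [317.9 333.7] [ 0.45415156 -0.41174356  0.        ]
side 0.4 [213.2 175.7] [0.49256461 0.35022999 0.        ]
side sil 0.55 [209.2 172.8] (205, 170, 10, 9) [0.47690095 0.35075898 0.02      ]
side sil 0.46 [319.5 327.1] (312, 315, 15, 24) [ 0.46098821 -0.40552467  0.02      ]
top 0.55 [387.3 225.7] [ 0.44588634 -0.41431997  0.        ]
top 0.42 [188.1 211.6] [0.48027404 0.34907032 0.        ]
top sil 0.43 [185.5 209.8] (180, 205, 11, 11) [0.48451772 0.35669205 0.02      ]
```

```bash
python3 -m inch '[0,0,15,0,0,0,0,0,0,30,0,0,0,0,0,0,40,0,0,0,0,0,0,40,0,0,0,0]'; python3 sh.py
```

```text
clock: 19.83
eef_pos: [0.453, -0.4138, 0.1047]
tool_rot: [-0.633, 0.774, -0.003, 0.0]
ft_force: [0.1, -0.1, -0.1]
grip_width: 0.0344
grasp_force: 59.5
[ 0.453  -0.4138  0.1047] yaw 1.3701861446256656
pt 0.97 [260.5 224.1] [ 0.4575 -0.3929  0.    ]
sil 0.74 [259.7, 272.5] 10358 (217, 197, 88, 149)
fit [ 0.4596 -0.3814] -0.824386947287121
```

Held rigidly and upright (the image position is unchanged after lifting). Carrying it over to the right cell.

```bash
python3 -m inch '[0,0,40,0,0,0,0,0,0,80,0,0,0,0,0,10,120,0,0,0,0,0,35,150,0,0,0,0,0,70,175,0,0,0,0,10,105,175,0,0,0,0,20,140,175,0,0,0,0,30,170,175,0,0,0,0]'; python3 -m inch '[2,20,0,0,0,0,0,4,32,0,0,0,0,0,4,37,0,0,0,0,0,4,37,0,0,0,0,0,4,37,0,0,0,0,0]'
python3 - <<'E'
from h import *
np.set_printoptions(precision=4,suppress=True)
o=bot.get_obs();print(o["eef_pos"])
c=cam("wrist");bot.camera("wrist");z=o["eef_pos"][2]-.064
for t,z in(("shaker_b",z),("handle",.17),("cell_right",.093),("cell_left",.093),("caddy",.09)):
    for r in bot.spot_point("wrist",t)[:2]: print(t,round(r["confidence"],2),np.round(r["uv"],1),onz(c,r["uv"],z))
E
```

```text
clock: 20.65
eef_pos: [0.4811, -0.2403, 0.2759]
tool_rot: [-0.633, 0.774, 0.0, 0.0]
ft_force: [-0.2, 0.4, -1.2]
grip_width: 0.0347
grasp_force: 59.6
clock: 21.07
eef_pos: [0.4851, -0.206, 0.2757]
tool_rot: [-0.633, 0.775, 0.0, -0.0]
ft_force: [0.4, 0.0, -1.7]
grip_width: 0.0349
grasp_force: 59.6
[ 0.4851 -0.206   0.2757]
shaker_b 0.8 [259.5 223.1] [ 0.4861 -0.2023  0.2117]
handle 0.49 [197.   75.9] [ 0.5091 -0.2962  0.17  ]
cell_right 0.7 [257.1 169.3] [ 0.4874 -0.2085  0.093 ]
caddy 0.78 [184.3 206.3] [ 0.5669 -0.1851  0.09  ]
```

```bash
python3 -m inch '[1.5,-2.5,-35,0,0,0,0,1.5,-2.5,-70,0,0,0,0,1.5,-2.5,-95,0,0,0,0,1.5,-2.5,-106,0,0,0,0,1.5,-2.5,-112,0,0,0,0,1.5,-2.5,-116,0,0,0,0,1.5,-2.5,-116,0,0,0,0,1.5,-2.5,-116,0,0,0,0]'; python3 -m inch '[0,0,-1.5,0,0,0,0,0,0,-2.5,0,0,0,0,0,0,-2.5,0,0,0,0]'
```

```text
clock: 22.03
eef_pos: [0.4875, -0.2082, 0.1611]
tool_rot: [-0.633, 0.774, -0.001, 0.0]
ft_force: [0.1, 0.9, -0.3]
grip_width: 0.035
grasp_force: 59.6
clock: 22.28
eef_pos: [0.4872, -0.2079, 0.1581]
tool_rot: [-0.633, 0.774, -0.001, 0.0]
ft_force: [-0.5, -0.7, -1.4]
grip_width: 0.0344
grasp_force: 59.6
```

```bash
python3 -m inch '[0,0,-1,0,0,0,0,0,0,-2,0,0,0,0,0,0,-2,0,0,0,0]'; python3 -m inch '[0,0,0,0,0,0,50,0,0,0,0,0,0,55,0,0,0,0,0,0,60,0,0,0,0,0,0,60,0,0,0,0,0,0,60]'; python3 -m inch '[0,0,30,0,0,0,60,0,0,70,0,0,0,60,0,0,110,0,0,0,60,-10,25,130,0,0,0,100,-10,65,130,0,0,0,100,-10,105,130,0,0,0,100,-10,145,130,0,0,0,100,-10,185,130,0,0,0,100]'
```

```text
clock: 22.53
eef_pos: [0.4867, -0.2077, 0.1555]
tool_rot: [-0.633, 0.774, 0.0, -0.0]
ft_force: [0.1, -0.6, -1.3]
grip_width: 0.0349
grasp_force: 59.6
clock: 22.95
eef_pos: [0.4869, -0.2078, 0.1557]
tool_rot: [-0.633, 0.774, -0.0, 0.0]
ft_force: [0.7, 0.0, -0.7]
grip_width: 0.0513
grasp_force: 0.0
clock: 23.62
eef_pos: [0.4765, -0.0213, 0.2861]
tool_rot: [-0.632, 0.775, -0.0, 0.0]
ft_force: [1.0, 0.1, -0.2]
grip_width: 0.0853
grasp_force: 0.0
```

```bash
python3 -m inch '[0,41,0,0,0,0,100,0,82,0,0,0,0,100,0,123,0,0,0,0,100,0,164,0,0,0,0,100,0,205,0,0,0,0,100,0,246,0,0,0,0,100,0,287,0,0,0,0,100,0,328,0,0,0,0,100]'; python3 -m inch '[6,30,-30,0,0,0,100,6,45,-65,0,0,0,100,6,45,-86,0,0,0,100,6,45,-86,0,0,0,100,6,45,-86,0,0,0,100,6,45,-86,0,0,0,100]'; python3 sh.py
```

```text
clock: 24.28
eef_pos: [0.4764, 0.3073, 0.2858]
tool_rot: [-0.633, 0.774, -0.0, 0.0]
ft_force: [1.1, 0.6, 1.0]
grip_width: 0.0853
grasp_force: 0.0
clock: 24.78
eef_pos: [0.4836, 0.3502, 0.2013]
tool_rot: [-0.632, 0.775, -0.0, 0.001]
ft_force: [0.0, -0.2, -0.1]
grip_width: 0.0856
grasp_force: 0.0
[0.4836 0.3502 0.2013] yaw 1.3694927236421786
pt 0.61 [263.1 173.1] [0.4823 0.3575 0.    ]
sil 0.86 [263.1, 183.1] 2249 (240, 154, 47, 61)
fit [0.4827 0.3507] -0.7449486584961907
```

```bash
python3 -m inch '[-1,2,-35,0,0,0,100,-1,2,-70,0,0,0,100,-1,2,-105,0,0,0,100,-1,2,-130,0,0,0,100,-1,2,-139,0,0,0,100,-1,2,-139,0,0,0,0,-1,2,-139,0,0,0,0,-1,2,-139,0,0,0,0]'; python3 -m inch '[0,0,0,0,0,0,0,0,0,0,0,0,0,0,0,0,0,0,0,0,0,0,0,0,0,0,0,0,0,0,0,0,0,0,0]';  python3 -m inch '[0,0,15,0,0,0,0,0,0,30,0,0,0,0,0,0,40,0,0,0,0,0,0,40,0,0,0,0]'; python3 sh.py
```

```text
clock: 25.6
eef_pos: [0.4836, 0.3533, 0.0633]
tool_rot: [-0.633, 0.774, -0.0, 0.002]
ft_force: [1.3, 0.2, 0.4]
grip_width: 0.0516
grasp_force: 0.0
clock: 26.02
eef_pos: [0.4833, 0.3534, 0.0636]
tool_rot: [-0.633, 0.774, -0.0, 0.003]
ft_force: [-0.9, -0.8, 6.2]
grip_width: 0.035
grasp_force: 57.8
clock: 26.35
eef_pos: [0.4838, 0.3537, 0.1043]
tool_rot: [-0.633, 0.774, -0.0, 0.003]
ft_force: [0.0, 0.2, -0.7]
grip_width: 0.0348
grasp_force: 58.3
[0.4838 0.3537 0.1043] yaw 1.3702343692468109
pt 0.58 [266.3 218.2] [ 0.4831  0.3716 -0.    ]
sil 0.6 [262.7, 270.0] 10298 (215, 193, 87, 148)
fit [0.4911 0.3828] -0.8313919627256844
```

```bash
python3 -m inch '[0,0,40,0,0,0,0,0,0,80,0,0,0,0,0,-15,118,0,0,0,0,0,-40,150,0,0,0,0,0,-70,176,0,0,0,0,0,-110,176,0,0,0,0,0,-150,176,0,0,0,0,0,-190,176,0,0,0,0]'; python3 -m inch '[0,-40,0,0,0,0,0,0,-80,0,0,0,0,0,0,-120,0,0,0,0,0,0,-160,0,0,0,0,0,0,-200,0,0,0,0,0,5,-235,0,0,0,0,0,10,-265,0,0,0,0,0,16,-285,0,0,0,0,0]';python3 -m inch '[0,-10,0,0,0,0,0,0,-16,0,0,0,0,0,0,-16,0,0,0,0,0,0,-16,0,0,0,0,0]'
python3 - <<'E'
from h import *
np.set_printoptions(precision=4,suppress=True)
o=bot.get_obs();print(o["eef_pos"])
c=cam("wrist");bot.camera("wrist");z=o["eef_pos"][2]-.064
for t,z in(("shaker_b",z),("shaker_b",.093),("handle",.17),("cell_right",.093),("cell_left",.093),("caddy",.09)):
    for r in bot.spot_point("wrist",t)[:2]: print(t,round(r["confidence"],2),np.round(r["uv"],1),onz(c,r["uv"],z))
E
```

```text
clock: 27.17
eef_pos: [0.4814, 0.1608, 0.2762]
tool_rot: [-0.633, 0.774, -0.0, -0.0]
ft_force: [0.7, 0.5, -0.6]
grip_width: 0.0352
grasp_force: 58.5
clock: 27.83
eef_pos: [0.497, -0.1257, 0.2755]
tool_rot: [-0.632, 0.775, 0.001, -0.001]
ft_force: [0.5, 0.6, -1.3]
grip_width: 0.0348
grasp_force: 58.5
clock: 28.17
eef_pos: [0.4974, -0.1379, 0.2761]
tool_rot: [-0.633, 0.774, 0.001, -0.0]
ft_force: [-0.1, -0.2, -0.9]
grip_width: 0.035
grasp_force: 58.5
[ 0.4974 -0.1379  0.2761]
shaker_b 0.62 [267.8 219.9] [ 0.493  -0.1352  0.2121]
shaker_b 0.55 [255.1  99.2] [ 0.4861 -0.2066  0.2121]
shaker_b 0.62 [267.8 219.9] [ 0.4997 -0.0867  0.093 ]
shaker_b 0.55 [255.1  99.2] [ 0.4884 -0.2042  0.093 ]
handle 0.85 [259.5 148.9] [ 0.4907 -0.172   0.17  ]
cell_left 0.72 [257.5 173.5] [ 0.5002 -0.1359  0.093 ]
caddy 0.95 [179.3 134.7] [ 0.5649 -0.1867  0.09  ]
```

```bash
python3 -m inch '[3,0.5,-35,0,0,0,0,3,0.5,-70,0,0,0,0,3,0.5,-95,0,0,0,0,3,0.5,-106,0,0,0,0,3,0.5,-112,0,0,0,0,3,0.5,-117,0,0,0,0,3,0.5,-119,0,0,0,0,3,0.5,-119,0,0,0,0]'; python3 -m inch '[0,0,-1.5,0,0,0,0,0,0,-1.5,0,0,0,0]'
```

```text
clock: 29.18
eef_pos: [0.5013, -0.1383, 0.1581]
tool_rot: [-0.633, 0.774, -0.0, 0.0]
ft_force: [-0.1, -0.5, -0.4]
grip_width: 0.0348
grasp_force: 58.5
clock: 29.35
eef_pos: [0.5014, -0.1384, 0.1569]
tool_rot: [-0.633, 0.774, -0.001, 0.001]
ft_force: [0.6, 1.3, -1.8]
grip_width: 0.035
grasp_force: 58.5
```

```bash
python3 -m inch '[0,0,-1,0,0,0,0,0,0,-1.5,0,0,0,0,0,0,-1.5,0,0,0,0]'; python3 -m inch '[0,0,0,0,0,0,50,0,0,0,0,0,0,55,0,0,0,0,0,0,60,0,0,0,0,0,0,60,0,0,0,0,0,0,60]'; python3 -m inch '[0,0,30,0,0,0,60,0,0,70,0,0,0,60,0,0,110,0,0,0,60,-30,0,150,0,0,-0.12,100,-60,-10,170,0,0,-0.24,100,-90,-20,170,0,0,-0.36,100,-110,-30,170,0,0,-0.48,100,-120,-30,170,0,0,-0.6,100]'; python3 -m inch '[-10,0,0,0,0,-0.12,100,-10,0,0,0,0,-0.24,100,-10,0,0,0,0,-0.36,100,-10,0,0,0,0,-0.48,100,-10,0,0,0,0,-0.6,100,-10,0,0,0,0,-0.72,100,-10,0,0,0,0,-0.77,100,-10,0,0,0,0,-0.77,100]'
python3 - <<'E'
from h import *
np.set_printoptions(precision=4,suppress=True)
for n in("wrist","side","top"):
    c=cam(n);im=bot.camera(n);cv2.imwrite(f"pics/end_{n}.png",im)
    for t,z in(("shaker_b",.093),("handle",.17),("caddy",.09),("claws",.136),("tongs",0),("call_bell",0),("card_terminal",0)):
        for r in bot.spot_point(n,t)[:2]:
            if r["confidence"]>.4: print(n,t,round(r["confidence"],2),np.round(r["uv"],1),onz(c,r["uv"],z))
    for r in bot.silhouettes(n,"shaker_b")[:3]: print(n,"sil",round(r["confidence"],2),np.round(r["uv"],1),cv2.boundingRect(r["mask"].astype(np.uint8)),onz(c,r["uv"],.14))
E
```

```text
clock: 29.6
eef_pos: [0.5009, -0.1383, 0.1548]
tool_rot: [-0.633, 0.774, -0.0, 0.0]
ft_force: [0.4, -0.4, -0.6]
grip_width: 0.0351
grasp_force: 58.5
clock: 30.02
eef_pos: [0.5009, -0.1383, 0.1546]
tool_rot: [-0.633, 0.774, -0.0, 0.0]
ft_force: [-0.1, -0.4, -0.5]
grip_width: 0.0511
grasp_force: 0.0
clock: 30.68
eef_pos: [0.3788, -0.1692, 0.3258]
tool_rot: [-0.372, 0.928, -0.001, 0.0]
ft_force: [-0.4, 0.1, -1.0]
grip_width: 0.0853
grasp_force: 0.0
clock: 31.35
eef_pos: [0.3708, -0.1682, 0.3247]
tool_rot: [0.0, 1.0, -0.0, 0.0]
ft_force: [-0.1, -1.0, 0.6]
grip_width: 0.0851
grasp_force: 0.0
wrist shaker_b 0.9 [290.  258.3] [ 0.4915 -0.1325  0.093 ]
wrist shaker_b 0.82 [229.5 253.6] [ 0.4851 -0.2058  0.093 ]
wrist handle 0.62 [256.9 293.8] [ 0.488  -0.1719  0.17  ]
wrist caddy 0.76 [247.6 305.4] [ 0.561 -0.185  0.09 ]
wrist caddy 0.64 [245.8 314.5] [ 0.5749 -0.1875  0.09  ]
wrist claws 0.62 [248.5 331.5] [ 0.5622 -0.1822  0.136 ]
wrist tongs 0.92 [167.6 256.7] [ 0.5402 -0.311   0.    ]
wrist tongs 0.42 [245.4 310.2] [ 0.6371 -0.1929  0.    ]
wrist sil 0.86 [291.4 283.1] (270, 255, 42, 63)
[... 755 characters left out ...]
sil 0.59 [283.6 226.3] (278, 221, 11, 10) [ 0.5099 -0.1223  0.14  ]
top shaker_b 0.61 [343.7 213.5] [ 0.478  -0.2231  0.093 ]
top shaker_b 0.52 [322.3 207.2] [ 0.499  -0.1447  0.093 ]
top handle 0.88 [331.1 207.9] [ 0.4873 -0.1621  0.17  ]
top caddy 0.92 [332.3 191.3] [ 0.5588 -0.1819  0.09  ]
top caddy 0.65 [338.4 190.6] [ 0.562  -0.2044  0.09  ]
top claws 0.66 [331.4 190.1] [ 0.5553 -0.1697  0.136 ]
top claws 0.65 [334.3 188. ] [ 0.5632 -0.1801  0.136 ]
top tongs 0.69 [362.7 197.6] [ 0.5525 -0.3184  0.    ]
top call_bell 0.9 [157.2 213.6] [0.4692 0.4662 0.    ]
top card_terminal 0.8 [116.9 220.4] [0.4386 0.6195 0.    ]
top sil 0.66 [343.2 210.6] (336, 205, 12, 12) [ 0.4827 -0.211   0.14  ]
```

```bash
python3 -c "
from workcell import bot
print(bot.job_done())"
```

```text
the job is handed in; nothing more can be done
None
```

The caddy is hung and pressed home on the upright, with one shaker standing upright in each cell and the rest of the counter left as it was. I handed the job in at about 31.5 s; I inferred that the catch snapped from force and position readings because the gripper and handle hid it from the camera.

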